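# Let the balls out of the chute with the lever

## Task

Press down the padded long end of the lever beside the ball chute, to raise the heavy steel flap at its short end, and keep it down until both steel balls have rolled out to the low end of the trough. Then let the lever come back up, so that the flap falls fully shut, and move away. Press only the lever: never touch the flap or the balls, do not lift the lever out of its cradle, and leave the tools and other things around it where they are.

Things in the scene. Friction and masses are not known exactly. Their poses are not given: they have to be found in the camera images.
- chute: fixed grey trough on a 450 x 170 mm base plate. Origin on the bench under the trough's middle; x up its slope (balls roll to -x), y to the lever's side. Trough x -205..205 mm, 38 wide inside, walls 26 above the floor, whose height is 33 mm + 0.1 x. Hinge posts 132 high at x 45; lever cradle 130 high at x -85, y 70. Place and heading vary
- lever: loose bar 20 mm wide, 10 thick, 340 long, its cross pin lying in the open slots of the cradle. Origin at the pin, 114 mm above the bench; x (along the chute's x) to the short end, under the flap's side pin 70 mm away; z up. The long arm goes 210 mm to -x, rising 12 degrees, to a round black pad. Pressing the pad raises the flap, whose weight brings the lever back when let go
- lever_pad (a point): centre of the top face of the round rubber pad (48 mm across) at the lever's long end, the place to press; about 170 mm above the bench at rest. Takes about 4 to 10 N. Pressed about 60 mm down the balls just begin to pass; 80 mm down opens the flap about 0.47 rad, enough for both. Beyond 95 mm it gets stiff
- cradle (a point): point of the cradle where the lever's cross pin lies at rest, 114 mm above the bench
- flap (a joint): angle of the heavy steel flap (1.6 kg, sloping plate with a steel block bolted on, damped hinge at its upper edge): 0 shut, positive raised, at most 0.8. It falls shut by itself within about a second once the lever is let go. The balls pass from about 0.35 on
- flap_edge (a point): middle of the flap's lower edge, which stands just above the trough's floor when shut and rises as it opens
- tray_end (a point): point on the trough's floor, at its low end, where the centre of the first ball comes to lie 18 mm before the end wall
- ball1_center (a point): centre of the first steel ball, 32 mm across, 134 g, held back behind the flap at the start; it takes about 1 s to roll out once the flap is up
- ball2_center (a point): centre of the second, equal steel ball, behind the first at the start
- screwdriver: a screwdriver lying flat on the bench beside the lever; sizes in mm, loose, to be left alone; origin under its middle
- wrench: an open-ended wrench lying flat on the other side of the chute; sizes in mm, loose, to be left alone; origin under its middle
- tape: a roll of tape lying flat, 90 across and 24 high, past the low end of the trough; sizes in mm, loose, to be left alone; origin under its middle
- jar: a closed jar, 60 across and 70 high, beside the high part of the trough; sizes in mm, loose, to be left alone; origin under its middle
- can: a spray can, 66 across and 170 high, past the high end of the chute; sizes in mm, loose, to be left alone; origin under its middle
- mug: a mug, 76 across and 90 high, past the high end of the chute; sizes in mm, loose, to be left alone; origin under its middle
- notes: a block of note paper, 76 x 76 x 30, on the lever's side of the chute; sizes in mm, loose, to be left alone; origin under its middle

How it is judged (in metres and radians):
On the way, in this order (a step that is already met when the one before it is completed fails the run):
1. the flap is being raised by pressing the lever (value of joint flap above 0.2 rad and contact force between the fingers and lever above 0.5 N), for 0.1 s.
2. both balls have rolled out to the low end of the trough (x of ball1_center in the frame of chute between -0.21 and -0.1 m and y of ball1_center in the frame of chute between -0.022 and 0.022 m and z of each of ball1_center, ball2_center in the frame of chute below 0.06 m and x of ball2_center in the frame of chute between -0.21 and -0.1 m and y of ball2_center in the frame of chute between -0.022 and 0.022 m), for 0.1 s.
At the end, for the whole second after the job is handed in: Both balls lie still in the low part of the trough (more than 100 mm down the slope from the chute's origin), the flap is shut (below 0.05 rad) and the lever's cross pin is in its cradle (within 12 mm) (all of step 2 and linear speed of each of ball1, ball2 below 0.05 m/s and value of joint flap below 0.05 rad and distance between cradle and lever below 0.012 m); the robot touches nothing.
It fails at once if the robot touches the flap (contact force between any of the fingers, the arm and flap above 1 N).
It fails at once if the robot touches a ball (contact force between any of the fingers, the arm and ball1 above 0.5 N or contact force between any of the fingers, the arm and ball2 above 0.5 N).
It fails at once if the lever is lifted out of its cradle (its pin 20 mm away) (distance between cradle and lever above 0.02 m).
It fails at once if a tool or other thing nearby is moved by more than 40 mm (distance of any of screwdriver, wrench, tape, jar, can, mug, notes from where it was at the start of the episode above 0.04 m).
It also fails if it takes over 38 s, if anything falls off the work surface, if the arm or the gripper's body presses on something with over 40 N, if the wrist force passes 120 N, or if a joint passes its speed limit or range.

## Robot

A 6-joint arm with a two-finger parallel gripper is mounted at the origin on the work surface. World frame = base frame: x ahead of the robot, y to its left, z up, the work surface at z = 0. Lengths are in m, angles in degrees, forces in N, time in s.
With the tool pointing down it reaches from about 0.3 to 0.75 m from the base axis. Payload 8.5 kg.
Tool frame: the origin (TCP) lies at the very end of the fingers, on their centre line; the grasp point (between the pads) lies 19 mm behind it; z points along the fingers, y is the line along which they close (so a half turn about z gives the same grasp; the last joint's range is limited). The gripper opens to 85 mm and grips with 20 to 120 N. Pads are 22 mm wide; open, the fingers measure 114 mm over their backs; the gripper's body (76 mm by 85 mm) begins 54 mm behind the grasp point. The pads swing forward as they close: fully open they stand 13 mm farther back than shut.
Start: joints at [61.862, 21.807, 74.336, -0, 83.858, -12.336], TCP at [0.15, 0.529, 0.193] pointing down, gripper open.
Joint ranges: [-178.18, 178.18], [-50.72, 133.34], [12.68, 142.11], [-81.47, 261.47], [9.98, 163.14], [-165.26, 165.26]. Speed limits (degrees/s): [136.94, 136.94, 180, 180, 180, 180].

## Interface

Orientations are given as a 3x3 rotation matrix whose columns are the frame's x, y, z axes.
In Python, from rig import observe, cams, ticket gives the robot as it stands.
- The arm moves only by the tool move_arm, never from a script. Its arguments are lists of equal length, an entry for each row: "jaw": the finger opening in cm, from 0 to 8.54; "dp": the shift along the tool's x, y, z in cm, a list of three; "turn": the turn, a rotation vector about the tool's x, y, z in rad, a list of three. In form: {"jaw": [jaw, ...], "dp": [[tx, ty, tz], ...], "turn": [[wx, wy, wz], ...]}. A call has 1 to 12 rows; each row shifts and turns the commanded pose from where the row before left it, along the tool's axes as they then stand; what a row does not reach is not made up. A row lasts 1/12 s, in which the tool goes at most 41.7 mm and 7.16 degrees, less where a joint would pass 70% of its speed; a pose out of reach is approached as far as the arm can. A call is refused whole if a number of a shift passes 4.17 or a number of a turn 0.125, either way. A call with a gripper value outside its range is refused whole. The fingers move at their own pace and stop on an object; "force" is the grip in N (left out, the last holds). Time passes only in rows, so rows that do not move let the fingers close. It gives the time, the measured TCP pose, the force, the opening and the grip force at its end, in the units of the state.
- observe(): the state, without advancing time (a new reading comes with each control period).
- cams.get_image(name): name is "scene" or "side" or "wrist"; returns (picture, depth): 384x512x3 uint8, red, green, blue; 384x512 float32, m along the optical axis (not along the pixel's ray), 0 where there is no reading.
- cams.calibration(name): a dict with "vertical_fov" (degrees; the focal length in pixels is half the picture's height over the tangent of half this angle, whatever the lens; pixels are square), "cx", "cy" (the principal point, pixels), "k1" (the pictures are not rectified: a ray, as slopes to the right and down, at radius r is drawn at 1 + k1 r^2 times it, then the intrinsics apply), "view" (4x4, takes a point from world to camera coordinates); the wrist camera has in their place "tool_from_camera" (4x4, takes a point from camera to tool coordinates, whose origin is the TCP and whose axes are the flange's). Camera axes: x right, y up, looking along -z (the intrinsics and any distortion apply to the point x, -y, -z); pixel columns grow to the right and rows downward; lengths in m; the calibration is good to about 2 mm. A picture is of the moment at which its call begins: read the wrist's pose just before it. calibration takes no time and is no camera call.
- ticket.close_job(): hands the job in; it is judged then, once.
Trained networks look in the newest picture that a camera, given by its name, has taken for a name from the list of things; names that differ only in an ending like _2 or _b are one class to them, and where a whole thing is asked for, a point or a joint stands for the part that bears it (a point fixed in the world has none). Each returns a list of dicts, best first, with "p" (0 to 1); they miss things now and then, are a little off and sometimes report something else, mostly with a low value. They report only what shows in the picture. A call takes as long as a camera call.
- cams.spot_in(camera, query): "box" ([centre column, centre row, width, height] as shares, 0 to 1, of the picture: columns of its width, rows of its height, round what is visible of it).
- cams.outline_of(camera, query): "mask" (384x512 bool, what is visible of it) and "box" ([centre column, centre row, width, height] as shares, 0 to 1, of the picture: columns of its width, rows of its height, round what is visible of it).
- cams.mark_of(camera, query): "location" ([column, row] as shares, 0 to 1, of the picture: columns of its width, rows of its height: a listed point, or the origin of a listed thing).
The state is a dict: "time_s": time; "q": joint angles; "qvel": joint speeds; "joint_efforts": joint torques, N m; "position": TCP position; "tool_rot": TCP orientation; "ft_force": force on the tool from outside, world axes, zero at the start; "wrist_torque": the same for the moment, N m; "grip_width": finger opening in m; "gripper_force": force on a finger pad.
Only numpy, scipy, OpenCV 4.12 (cv2) and the standard library are available. Lean on these libraries where they do the work, as an engineer would, in place of code of your own. Each camera call takes 0.05 s, during which the arm holds its last target. There are 200 camera calls.

## Working session

There is one attempt and no reset: what is moved stays moved. The work goes in short steps, Python scripts to look and compute and a tool call to move; the robot and the scene stay as the last step left them, time stands still between calls to the robot, and variables do not carry over. Pictures are saved under pics/ and viewed, at most 10 in all, crops included, and the job is handed in when it is done.

Besides the shell and the picture viewer there is one more tool, called after ">>>" in YAML: its name, and indented under it one key for each argument. move_arm: Moves the arm, as the interface text tells. Its arguments: {"type":"object","properties":{"jaw":{"type":"array","items":{"type":"number"}},"dp":{"type":"array","items":{"type":"array","items":{"type":"number"}}},"turn":{"type":"array","items":{"type":"array","items":{"type":"number"}}},"force":{"type":"number"}},"required":["jaw","dp","turn"]}

```bash
mkdir -p pics
cat > h.py <<'E'
import numpy as np, cv2
from rig import observe, cams, ticket
def world(name,u,v,d,st=None):
    c=cams.calibration(name); f=192/np.tan(np.radians(c["vertical_fov"])/2)
    x,y=(u-c["cx"])/f,(v-c["cy"])/f
    a,b=x,y
    for _ in range(20):
        s=1+c["k1"]*(a*a+b*b); a,b=x/s,y/s
    p=np.array([a*d,-b*d,-d,1])
    if name=="wrist":
        T=np.eye(4);T[:3,:3]=st["tool_rot"];T[:3,3]=st["position"]
        return (T@np.array(c["tool_from_camera"])@p)[:3]
    return (np.linalg.inv(np.array(c["view"]))@p)[:3]
def pt(name,q,dep,st=None):
    out=[]
    for r in cams.mark_of(name,q)[:2]:
        u,v=r["location"][0]*512,r["location"][1]*384
        w=dep[max(0,int(v)-1):int(v)+2,max(0,int(u)-1):int(u)+2]; w=w[w>0]
        if len(w): out.append((round(r["p"],2),int(u),int(v),world(name,u,v,np.median(w),st).round(3).tolist()))
    return out
E
python3 - <<'E'
from h import *
s=observe();print(s["time_s"],s["position"],s["tool_rot"],s["ft_force"])
ims=[]
for n in("scene","side"):
    im,d=cams.get_image(n);ims.append(im)
    for q in("lever_pad","cradle","flap_edge","tray_end","ball1_center","chute","notes","tape","screwdriver"): print(n,q,pt(n,q,d))
    cv2.imwrite(f"pics/{n}0.png",im[...,::-1])
E
```

```text
0.0 [0.1496021  0.52891002 0.19263435] [[-9.62212777e-01  2.72297832e-01 -6.79924783e-04]
 [ 2.72298500e-01  9.62212016e-01 -1.25023270e-03]
 [ 3.13796143e-04 -1.38813237e-03 -9.99998987e-01]] [ 0.73612327 -0.58954022 -0.55553006]
scene lever_pad [(0.95, 207, 124, [0.461, -0.108, 0.166])]
scene cradle [(0.77, 273, 165, [0.488, 0.1, 0.119])]
scene flap_edge [(0.81, 276, 206, [0.584, 0.15, 0.083])]
scene tray_end [(0.92, 226, 191, [0.535, -0.018, 0.013])]
scene ball1_center [(0.58, 293, 212, [0.568, 0.191, 0.061])]
scene chute [(0.93, 280, 221, [0.583, 0.163, 0.026]), (0.74, 272, 167, [0.501, 0.101, 0.124])]
scene notes [(0.69, 330, 187, [0.413, 0.246, 0.028])]
scene tape [(0.68, 189, 192, [0.571, -0.121, -0.002]), (0.68, 237, 238, [0.663, 0.079, 0.006])]
scene screwdriver []
side lever_pad [(0.86, 314, 138, [0.467, -0.098, 0.164])]
side cradle [(0.69, 301, 193, [0.479, 0.098, 0.116])]
side flap_edge [(0.7, 267, 229, [0.546, 0.187, 0.071])]
side tray_end [(0.78, 277, 197, [0.552, -0.019, 0.011]), (0.4, 268, 227, [0.535, 0.227, 0.113])]
side ball1_center [(0.68, 257, 238, [0.561, 0.213, 0.067])]
side chute [(0.76, 263, 246, [0.546, 0.225, 0.054])]
side notes [(0.76, 333, 282, [0.391, 0.275, 0.029])]
side tape [(0.68, 276, 180, [0.572, -0.127, -0.002])]
side screwdriver [(0.55, 347, 219, [0.362, 0.046, 0.013])]
```

View pics/scene0.png

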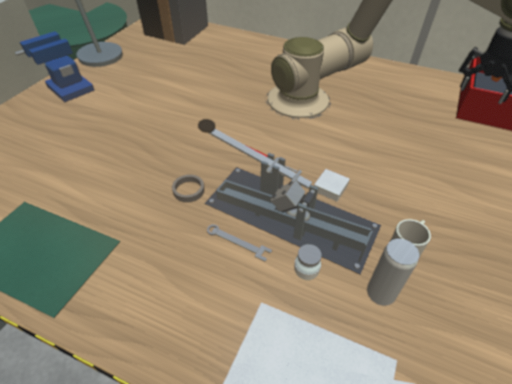

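View pics/side0.png

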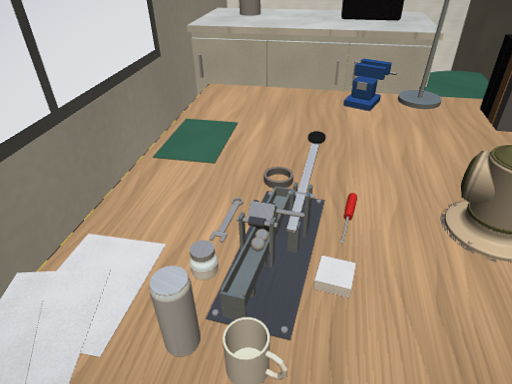

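The scene view shows the lever pad at about (207,124), the cradle at (272,167) and the trough to its right. The side view shows the pad at (314,138). Both put the pad at about (0.464, -0.103, 0.166). I'll move above it with the fingers closed.

>>> move_arm:
  jaw: [0,0,0,0,0,0,0,0,0,0,0,0]
  dp:
    - [0,0,-3.5]
    - [0,0,-3.5]
    - [-2.3,-2.6,0]
    - [-2.3,-2.6,0]
    - [-2.3,-2.6,0]
    - [-2.3,-2.6,0]
    - [-2.3,-2.6,0]
    - [-2.3,-2.6,0]
    - [-2.3,-2.6,0]
    - [-2.3,-2.6,0]
    - [-2.3,-2.6,0]
    - [-2.3,-2.6,0]
  turn:
    - [0,0,0]
    - [0,0,0]
    - [0,0,0]
    - [0,0,0]
    - [0,0,0]
    - [0,0,0]
    - [0,0,0]
    - [0,0,0]
    - [0,0,0]
    - [0,0,0]
    - [0,0,0]
    - [0,0,0]

```text
time_s: 2.0
position: [0.3005, 0.2149, 0.2635]
tool_rot: [[-0.962, 0.272, 0.001], [0.272, 0.962, 0.0], [-0.001, 0.0, -1.0]]
ft_force: [0.4, -0.1, -0.2]
grip_width: 0.0001
gripper_force: 0.0
```

>>> move_arm:
  jaw: [0,0,0,0,0,0,0,0,0,0,0]
  dp:
    - [-2.3,-2.6,0]
    - [-2.3,-2.6,0]
    - [-2.3,-2.6,0]
    - [-2.3,-2.6,0]
    - [-2.3,-2.6,0]
    - [-2.3,-2.6,0]
    - [-2.3,-2.6,0]
    - [-2.3,-2.6,0]
    - [-2.3,-2.6,0]
    - [-1,-1,0]
    - [0,0,0]
  turn:
    - [0,0,0]
    - [0,0,0]
    - [0,0,0]
    - [0,0,0]
    - [0,0,0]
    - [0,0,0]
    - [0,0,0]
    - [0,0,0]
    - [0,0,0]
    - [0,0,0]
    - [0,0,0]

```text
time_s: 2.92
position: [0.4435, -0.0797, 0.2626]
tool_rot: [[-0.961, 0.275, -0.001], [0.275, 0.961, 0.0], [0.001, -0.0, -1.0]]
ft_force: [0.6, -0.2, 0.3]
grip_width: -0.0005
gripper_force: 0.0
```

Run:
```python
from h import *
s=observe();R=np.array(s["tool_rot"]);print(s["time_s"],s["position"],R.round(3).tolist(),s["ft_force"],s["grip_width"],np.round(s["q"],1))
im,d=cams.get_image("wrist")
for q in("lever_pad","cradle"): print(q,pt("wrist",q,d,s))
for o in cams.outline_of("wrist","lever_pad")[:2]: print(o["p"],o["box"])
r=pt("wrist","lever_pad",d,s)
if r: print("tool dp cm",(R.T@(np.array(r[0][3])-s["position"])*100).round(2))
cv2.imwrite("pics/w1.png",im[...,::-1])
```

```text
2.9167 [ 0.44354372 -0.07973038  0.26261644] [[-0.961, 0.275, -0.001], [0.275, 0.961, 0.0], [0.001, -0.0, -1.0]] [ 0.59362167 -0.22204705  0.34474895] -0.00046140309142083503 [-25.3   9.   80.9  -0.   90.2 -99.3]
lever_pad [(0.84, 242, 200, [0.46, -0.105, 0.166])]
cradle [(0.83, 399, 160, [0.478, 0.088, 0.119]), (0.23, 373, 242, [0.661, 0.077, 0.0])]
0.73 [0.9163, 0.4513, 0.0256, 0.0229]
0.57 [0.6792, 0.4629, 0.5096, 0.2341]
tool dp cm [-2.29 -1.98  9.66]
```

View pics/w1.png

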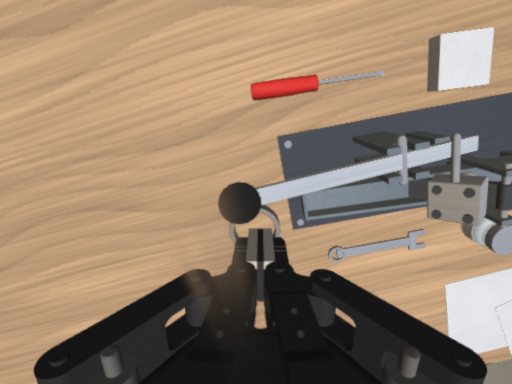

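The wrist view shows the pad at (240,202), just ahead of the fingertips, with the lever running right to the cradle at about (400,160). I'll shift over it and go down close to it.

>>> move_arm:
  jaw: [0,0,0,0,0,0,0]
  dp:
    - [-1.2,-1,0]
    - [-1.1,-1,0]
    - [0,0,3]
    - [0,0,3]
    - [0,0,2.5]
    - [0,0,0.5]
    - [0,0,0]
  turn:
    - [0,0,0]
    - [0,0,0]
    - [0,0,0]
    - [0,0,0]
    - [0,0,0]
    - [0,0,0]
    - [0,0,0]

```text
time_s: 3.75
position: [0.4589, -0.1026, 0.1725]
tool_rot: [[-0.962, 0.272, -0.002], [0.272, 0.962, 0.001], [0.003, 0.001, -1.0]]
ft_force: [-0.5, -1.1, 0.8]
grip_width: 0.0002
gripper_force: 0.0
```

>>> move_arm:
  jaw: [0,0,0,0,0,0,0,0,0,0,0,0]
  dp:
    - [0,0,0.7]
    - [0,0,0.8]
    - [0,0,0.8]
    - [0,0,0.8]
    - [0,0,0.8]
    - [0,0,0.8]
    - [0,0,0.8]
    - [0,0,0.8]
    - [0,0,0.8]
    - [0,0,0.8]
    - [0,0,0.8]
    - [0,0,0.3]
  turn:
    - [0,0,0]
    - [0,0,0]
    - [0,0,0]
    - [0,0,0]
    - [0,0,0]
    - [0,0,0]
    - [0,0,0]
    - [0,0,0]
    - [0,0,0]
    - [0,0,0]
    - [0,0,0]
    - [0,0,0]

```text
time_s: 4.75
position: [0.4597, -0.1038, 0.0827]
tool_rot: [[-0.962, 0.272, 0.001], [0.272, 0.962, -0.002], [-0.001, -0.001, -1.0]]
ft_force: [-0.1, -4.3, 5.3]
grip_width: 0.0001
gripper_force: 2.9
```

>>> move_arm:
  jaw: [0,0,0,0,0,0,0,0,0,0,0,0]
  dp:
    - [0,0,0]
    - [0,0,0]
    - [0,0,0]
    - [0,0,0]
    - [0,0,0]
    - [0,0,0]
    - [0,0,0]
    - [0,0,0]
    - [0,0,0]
    - [0,0,0]
    - [0,0,0]
    - [0,0,0]
  turn:
    - [0,0,0]
    - [0,0,0]
    - [0,0,0]
    - [0,0,0]
    - [0,0,0]
    - [0,0,0]
    - [0,0,0]
    - [0,0,0]
    - [0,0,0]
    - [0,0,0]
    - [0,0,0]
    - [0,0,0]

```text
time_s: 5.75
position: [0.4593, -0.1029, 0.0832]
tool_rot: [[-0.962, 0.272, -0.0], [0.272, 0.962, 0.0], [0.0, 0.0, -1.0]]
ft_force: [0.4, -1.2, 3.1]
grip_width: -0.0002
gripper_force: 1.5
```

Run:
```python
from h import *
s=observe();print(s["time_s"],s["position"],s["ft_force"])
ims=[]
for n in("scene","side"):
    im,d=cams.get_image(n)
    for q in("ball1_center","ball2_center","flap_edge","lever_pad","cradle"): print(n,q,pt(n,q,d))
    c=im[100:260,180:400] if n=="scene" else im[120:330,200:400]
    ims.append(cv2.resize(c,(400,400)))
cv2.imwrite("pics/p2.png",np.hstack(ims)[...,::-1])
```

```text
5.75 [ 0.45930805 -0.10293563  0.08322731] [ 0.3616424  -1.16576198  3.12279248]
scene ball1_center [(0.59, 274, 205, [0.574, 0.141, 0.07])]
scene ball2_center [(0.67, 287, 211, [0.57, 0.174, 0.06])]
scene flap_edge [(0.69, 271, 200, [0.559, 0.125, 0.065])]
scene lever_pad [(0.96, 209, 138, [0.471, -0.099, 0.128])]
scene cradle [(0.78, 273, 163, [0.48, 0.098, 0.119])]
side ball1_center []
side ball2_center [(0.45, 264, 233, [0.551, 0.184, 0.057])]
side flap_edge []
side lever_pad [(0.57, 314, 151, [0.464, -0.091, 0.129])]
side cradle [(0.62, 302, 192, [0.479, 0.091, 0.117]), (0.22, 333, 282, [0.391, 0.276, 0.028])]
```

View pics/p2.png

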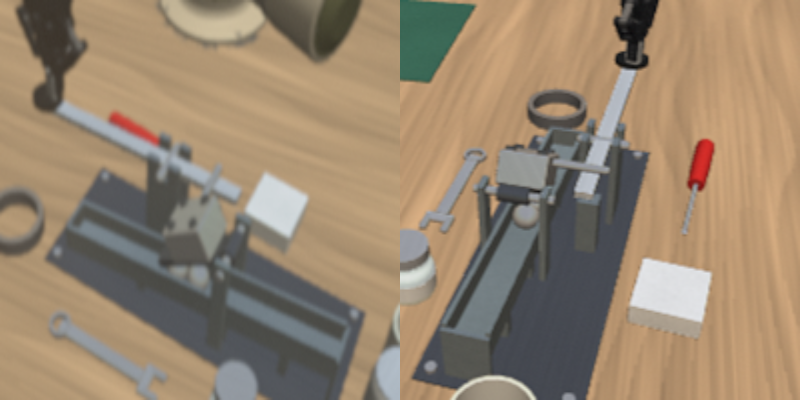

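The flap block is raised. The balls, at about (185,270) in the left crop, have moved a little but are still near the flap. I'll press slightly deeper and wait.

>>> move_arm:
  jaw: [0,0,0,0,0,0,0,0,0,0,0,0]
  dp:
    - [0,0,0.3]
    - [0,0,0.2]
    - [0,0,0]
    - [0,0,0]
    - [0,0,0]
    - [0,0,0]
    - [0,0,0]
    - [0,0,0]
    - [0,0,0]
    - [0,0,0]
    - [0,0,0]
    - [0,0,0]
  turn:
    - [0,0,0]
    - [0,0,0]
    - [0,0,0]
    - [0,0,0]
    - [0,0,0]
    - [0,0,0]
    - [0,0,0]
    - [0,0,0]
    - [0,0,0]
    - [0,0,0]
    - [0,0,0]
    - [0,0,0]

```text
time_s: 7.35
position: [0.4594, -0.1031, 0.0783]
tool_rot: [[-0.962, 0.272, 0.0], [0.272, 0.962, -0.0], [-0.0, -0.0, -1.0]]
ft_force: [0.4, -3.1, 3.7]
grip_width: 0.0001
gripper_force: 2.1
```

Run:
```python
from h import *
s=observe();print(s["time_s"],s["position"],s["ft_force"])
ims=[]
for n in("scene","side"):
    im,d=cams.get_image(n)
    for q in("ball1_center","ball2_center","flap_edge"): print(n,q,pt(n,q,d))
    c=im[100:260,180:400] if n=="scene" else im[120:330,200:400]
    ims.append(cv2.resize(c,(400,400)))
cv2.imwrite("pics/p3.png",np.hstack(ims)[...,::-1])
```

```text
7.35 [ 0.45935799 -0.10306176  0.07826172] [ 0.42801182 -3.09549302  3.70379206]
scene ball1_center [(0.61, 272, 205, [0.572, 0.134, 0.064])]
scene ball2_center [(0.65, 288, 210, [0.567, 0.176, 0.059])]
scene flap_edge [(0.79, 269, 199, [0.557, 0.121, 0.067])]
side ball1_center [(0.45, 333, 280, [0.391, 0.27, 0.027]), (0.16, 265, 246, [0.542, 0.23, 0.061])]
side ball2_center [(0.43, 265, 230, [0.551, 0.176, 0.058]), (0.4, 343, 224, [0.369, 0.047, -0.004])]
side flap_edge []
```

View pics/p3.png

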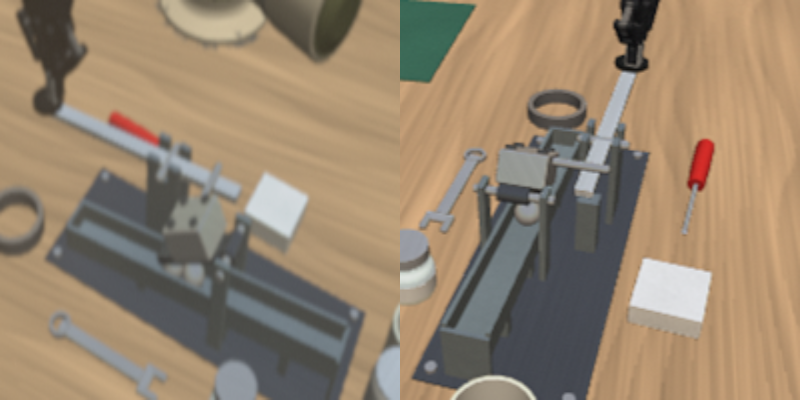

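The flap is up, but the balls, at (185,270) in the left crop, have only crept under its edge. I'll press a little more and check the lever's real angle from depth.

>>> move_arm:
  jaw: [0,0,0,0,0,0,0,0]
  dp:
    - [0,0,0.2]
    - [0,0,0.2]
    - [0,0,0.2]
    - [0,0,0]
    - [0,0,0]
    - [0,0,0]
    - [0,0,0]
    - [0,0,0]
  turn:
    - [0,0,0]
    - [0,0,0]
    - [0,0,0]
    - [0,0,0]
    - [0,0,0]
    - [0,0,0]
    - [0,0,0]
    - [0,0,0]

```text
time_s: 8.42
position: [0.4593, -0.1029, 0.0722]
tool_rot: [[-0.962, 0.272, -0.0], [0.272, 0.962, 0.0], [0.0, 0.0, -1.0]]
ft_force: [0.0, -2.1, 4.1]
grip_width: -0.0007
gripper_force: 2.4
```

Run:
```python
from h import *
s=observe();print(s["time_s"],s["position"],s["ft_force"])
im,d=cams.get_image("scene")
for q in("ball1_center","ball2_center","flap_edge"): print(q,pt("scene",q,d))
for t in np.linspace(0,1,11):
    u,v=180+220/400*(60+t*170),100+160/400*(108+t*82)
    print(int(u),int(v),world("scene",u,v,d[int(v),int(u)]).round(3))
cv2.imwrite("pics/p4.png",cv2.resize(im[100:260,180:400],(800,582),interpolation=cv2.INTER_CUBIC)[...,::-1])
```

```text
8.4167 [ 0.45927962 -0.10289064  0.07222034] [ 0.01104028 -2.12648261  4.10266482]
ball1_center [(0.36, 275, 204, [0.573, 0.141, 0.074])]
ball2_center [(0.59, 279, 210, [0.57, 0.152, 0.054])]
flap_edge [(0.66, 268, 193, [0.505, 0.096, 0.026])]
213 143 [ 0.466 -0.092  0.11 ]
222 146 [ 0.461 -0.066  0.104]
231 149 [ 0.463 -0.036  0.104]
241 153 [ 0.469 -0.004  0.109]
250 156 [0.473 0.026 0.111]
259 159 [0.476 0.055 0.113]
269 162 [0.48  0.084 0.116]
278 166 [0.486 0.113 0.12 ]
287 169 [0.49  0.14  0.122]
297 172 [0.501 0.168 0.132]
306 176 [0.495 0.192 0.124]
```

View pics/p4.png

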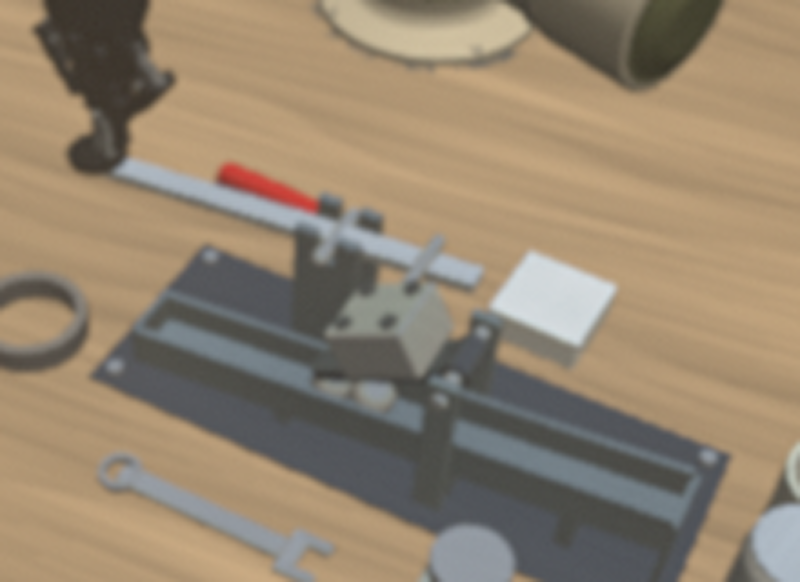

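The lever bar is tilted only about 17° from rest, so the pad is at about 0.105 while the TCP reads 0.072. I need to see how the fingers sit on the pad.

Run:
```python
from h import *
s=observe()
im,d=cams.get_image("wrist"); 
im2,d2=cams.get_image("side")
a=cv2.resize(im[120:300,170:370],(400,360)); b=cv2.resize(im2[100:190,270:370],(400,360),interpolation=cv2.INTER_CUBIC)
cv2.imwrite("pics/p5.png",np.hstack([a,b])[...,::-1])
for u,v in [(225,200),(235,200),(240,210),(245,200),(260,195),(300,185),(350,175),(260,240)]: print(u,v,world("wrist",u,v,d[v,u],s).round(3))
```

```text
225 200 [ 0.463 -0.141 -0.001]
235 200 [ 0.465 -0.131 -0.001]
240 210 [ 0.439 -0.11   0.103]
245 200 [ 0.469 -0.122 -0.002]
260 195 [ 0.468 -0.106 -0.002]
300 185 [ 0.468 -0.065 -0.001]
350 175 [ 0.47  -0.017  0.003]
260 240 [ 0.448 -0.1    0.128]
```

View pics/p5.png

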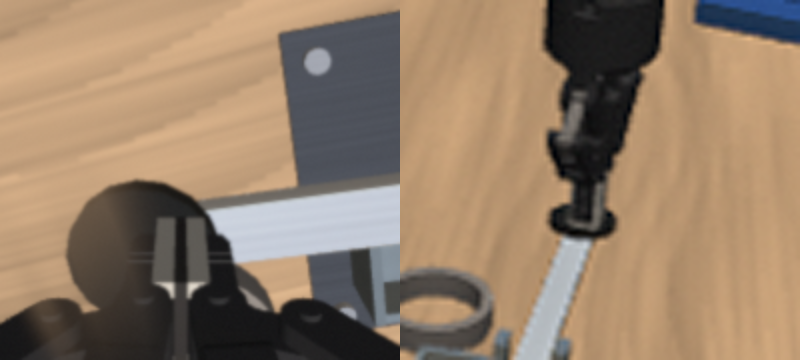

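The wrist crop shows the fingers standing squarely on the pad disc. Its top is at about z = 0.103, so the pad is only about 63 mm down, whatever the TCP reading says. I'll press about 2 cm further, watching the force.

>>> move_arm:
  jaw: [0,0,0,0,0,0,0,0]
  dp:
    - [0,0,0.5]
    - [0,0,0.5]
    - [0,0,0]
    - [0,0,0]
    - [0,0,0]
    - [0,0,0]
    - [0,0,0]
    - [0,0,0]
  turn:
    - [0,0,0]
    - [0,0,0]
    - [0,0,0]
    - [0,0,0]
    - [0,0,0]
    - [0,0,0]
    - [0,0,0]
    - [0,0,0]

```text
time_s: 9.38
position: [0.4593, -0.1029, 0.0622]
tool_rot: [[-0.962, 0.272, 0.0], [0.272, 0.962, 0.0], [0.0, 0.0, -1.0]]
ft_force: [-0.1, -1.1, 4.5]
grip_width: 0.0002
gripper_force: 2.6
```

>>> move_arm:
  jaw: [0,0,0,0,0,0,0,0]
  dp:
    - [0,0,0.5]
    - [0,0,0.5]
    - [0,0,0]
    - [0,0,0]
    - [0,0,0]
    - [0,0,0]
    - [0,0,0]
    - [0,0,0]
  turn:
    - [0,0,0]
    - [0,0,0]
    - [0,0,0]
    - [0,0,0]
    - [0,0,0]
    - [0,0,0]
    - [0,0,0]
    - [0,0,0]

```text
time_s: 10.05
position: [0.4593, -0.1024, 0.0522]
tool_rot: [[-0.962, 0.272, -0.0], [0.272, 0.962, 0.001], [0.0, 0.001, -1.0]]
ft_force: [0.8, 0.9, 6.9]
grip_width: -0.0003
gripper_force: 2.6
```

```bash
cat > look.py <<'E'
from h import *
import sys
s=observe();print(s["time_s"],s["position"],s["ft_force"])
im,d=cams.get_image("scene")
for q in("ball1_center","ball2_center","tray_end"): print(q,pt("scene",q,d))
for t in np.linspace(0,1,11):
    u,v=180+220/400*(60+t*170),100+160/400*(112+t*76)
    print(world("scene",u,v,d[int(v),int(u)]).round(3),end=" ")
cv2.imwrite(sys.argv[1],cv2.resize(im[100:260,180:400],(800,582),interpolation=cv2.INTER_CUBIC)[...,::-1])
E
python3 look.py pics/p6.png
```

```text
10.05 [ 0.45928743 -0.10236433  0.05218543] [0.76421084 0.88726988 6.9404602 ]
ball1_center [(0.51, 228, 186, [0.542, -0.009, 0.043])]
ball2_center [(0.38, 236, 193, [0.555, 0.022, 0.043])]
tray_end [(0.85, 227, 189, [0.55, -0.007, 0.043])]
[ 0.47  -0.09   0.108] [ 0.357 -0.128 -0.003] [ 0.355 -0.095 -0.006] [ 0.361 -0.059 -0.001] [0.467 0.023 0.103] [0.475 0.055 0.11 ] [0.481 0.084 0.115] [0.49  0.114 0.124] [0.493 0.141 0.127] [0.507 0.17  0.14 ] [0.498 0.192 0.13 ]
```

View pics/p6.png

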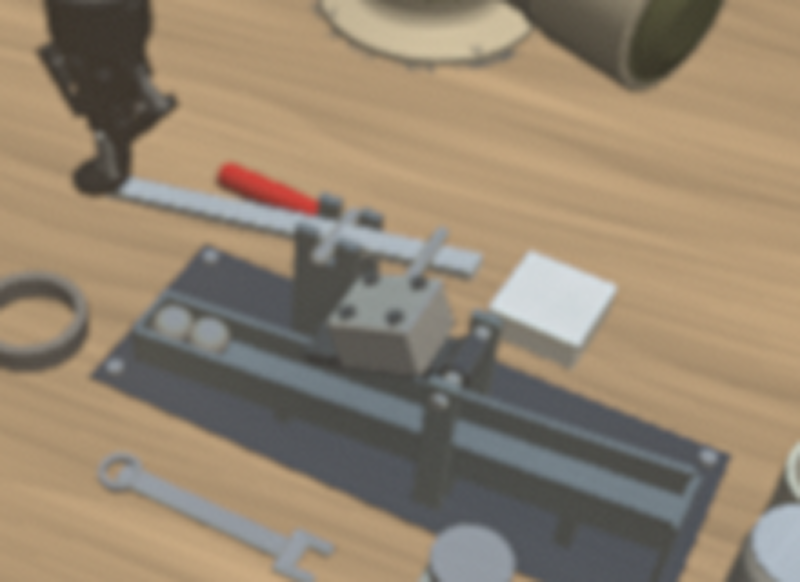

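Both balls now lie at the low end of the trough, at (172,322) and (210,333). I'll lift off smoothly and retreat upward.

>>> move_arm:
  jaw: [0,0,0,0,0,0,0,0,0,0,0,0]
  dp:
    - [0,0,0]
    - [0,0,0]
    - [0,0,-0.6]
    - [0,0,-0.8]
    - [0,0,-0.8]
    - [0,0,-0.8]
    - [0,0,-0.8]
    - [0,0,-0.8]
    - [0,0,-0.8]
    - [0,0,-0.8]
    - [0,0,-0.8]
    - [0,0,-0.8]
  turn:
    - [0,0,0]
    - [0,0,0]
    - [0,0,0]
    - [0,0,0]
    - [0,0,0]
    - [0,0,0]
    - [0,0,0]
    - [0,0,0]
    - [0,0,0]
    - [0,0,0]
    - [0,0,0]
    - [0,0,0]

```text
time_s: 11.25
position: [0.4592, -0.1029, 0.131]
tool_rot: [[-0.962, 0.272, -0.0], [0.272, 0.962, 0.0], [0.0, 0.0, -1.0]]
ft_force: [-0.2, -0.3, -0.1]
grip_width: -0.0001
gripper_force: 0.0
```

>>> move_arm:
  jaw: [0,0,0,0,0,0,0,0,0,0,0,0]
  dp:
    - [0,0,-0.8]
    - [0,0,-0.8]
    - [0,0,-0.8]
    - [0,0,-0.8]
    - [0,0,-1]
    - [0,0,-2]
    - [0,0,-3]
    - [0,0,-3]
    - [0,0,-3]
    - [0,0,0]
    - [0,0,0]
    - [0,0,0]
  turn:
    - [0,0,0]
    - [0,0,0]
    - [0,0,0]
    - [0,0,0]
    - [0,0,0]
    - [0,0,0]
    - [0,0,0]
    - [0,0,0]
    - [0,0,0]
    - [0,0,0]
    - [0,0,0]
    - [0,0,0]

```text
time_s: 12.25
position: [0.4589, -0.1028, 0.2816]
tool_rot: [[-0.962, 0.272, -0.001], [0.272, 0.962, 0.001], [0.001, 0.0, -1.0]]
ft_force: [0.5, -0.1, -0.8]
grip_width: -0.0001
gripper_force: 0.0
```

>>> move_arm:
  jaw: [0,0,0,0,0,0,0,0,0,0,0,0]
  dp:
    - [0,0,0]
    - [0,0,0]
    - [0,0,0]
    - [0,0,0]
    - [0,0,0]
    - [0,0,0]
    - [0,0,0]
    - [0,0,0]
    - [0,0,0]
    - [0,0,0]
    - [0,0,0]
    - [0,0,0]
  turn:
    - [0,0,0]
    - [0,0,0]
    - [0,0,0]
    - [0,0,0]
    - [0,0,0]
    - [0,0,0]
    - [0,0,0]
    - [0,0,0]
    - [0,0,0]
    - [0,0,0]
    - [0,0,0]
    - [0,0,0]

```text
time_s: 13.25
position: [0.4593, -0.103, 0.2822]
tool_rot: [[-0.962, 0.272, -0.0], [0.272, 0.962, -0.0], [0.0, -0.0, -1.0]]
ft_force: [-0.5, -0.1, 0.2]
grip_width: 0.0003
gripper_force: 0.0
```

```bash
python3 look.py pics/p7.png
```

```text
13.25 [ 0.45930126 -0.10299712  0.28222859] [-0.53573989 -0.06865204  0.17050558]
ball1_center [(0.37, 227, 187, [0.546, -0.01, 0.044])]
ball2_center [(0.57, 234, 193, [0.557, 0.018, 0.043])]
tray_end [(0.81, 226, 190, [0.554, -0.009, 0.038])]
[ 0.357 -0.162 -0.003] [ 0.356 -0.128 -0.004] [ 0.359 -0.093 -0.002] [ 0.361 -0.059 -0.001] [0.487 0.033 0.122] [0.484 0.059 0.119] [0.483 0.085 0.118] [0.48  0.11  0.114] [0.478 0.136 0.111] [0.48  0.163 0.113] [ 0.364  0.161 -0.002]
```

View pics/p7.png

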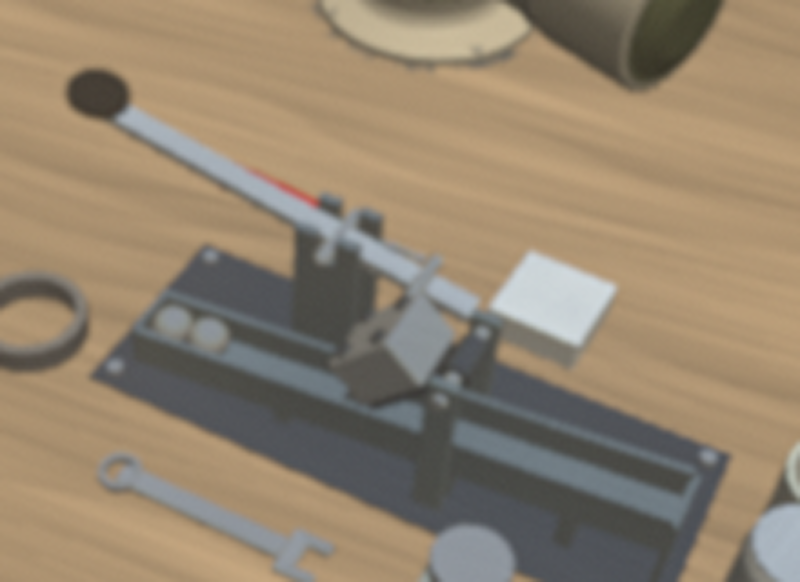

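The pad is back at its starting pixel, about (207,125) in the full picture. The flap is down, both balls are at the low end at (172,322) and (210,333), and the arm is clear.

```bash
python3 -c "
from rig import ticket
print(ticket.close_job())"
```

```text
the job is handed in; nothing more can be done
None
```

I pressed the lever until both balls rolled to the low end of the trough, then let it up so the flap fell shut, and moved the arm clear; the job was handed in at about 13 s of the 38 s allowed, with no verdict shown.

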